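# Release the latched dock slide with a pin and take out its module

## Robot

A 7-joint arm with a two-finger parallel gripper is mounted at the origin on a cart in front of the work surface, level with it; the furniture and walls round the work are solid. World frame = base frame: x ahead of the robot, y to its left, z up, the work surface at z = 0. Lengths are in m, angles in rad, forces in N, time in s.
With the tool pointing down it reaches from about 0.4 to 0.875 m from the base axis. Payload 6.5 kg.
Tool frame: the origin (TCP) lies at the very end of the fingers, on their centre line; the grasp point (between the pads) lies 19 mm behind it; z points along the fingers, y is the line along which they close (so a half turn about z gives the same grasp; the last joint's range is limited). The gripper opens to 88 mm and grips with 3 to 60 N. Pads are 18 mm wide; open, the fingers measure 123 mm over their backs; the gripper's body (75 mm by 187 mm) begins 45 mm behind the grasp point.
Start: joints at [1.13, 0.536, -0.004, 1.538, 0.003, 1.067, -0.071], TCP at [0.238, -0.605, 0.239] pointing down, gripper open.
Joint ranges: [-2.7, 2.7], [-0.37, 2.16], [-1.27, 1.26], [0.24, 2.4], [-1.31, 4.45], [0.19, 1.91], [-2.76, 2.76]. Speed limits (rad/s): [2.39, 2.39, 3.14, 3.14, 3.14, 3.14, 3.14].

## Interface

Orientations are given as a 3x3 rotation matrix whose columns are the frame's x, y, z axes.
In Python, from bench import robot gives the robot as it stands.
- The arm moves only by the tool play_rows, never from a script. Its argument "series" is a list of rows, each a list of 2 entries, a list of its own where there are three numbers: the shift along the world's x, y, z in mm, then the turn, a rotation vector about the world's x, y, z in rad. A call has 1 to 20 rows; each row is the pose to reach, as a shift and turn from the pose commanded when the call began; what a row does not reach only later rows make up. A row lasts 1/12 s, in which the tool goes at most 41.7 mm and 7.16 degrees, less where a joint would pass 70% of its speed; a pose out of reach is approached as far as the arm can. A call with a gripper value outside its range is refused whole. "grip" is the gripper command: -1 is shut, 1 is fully open, values between are in proportion, set as the call begins (left out, the last holds). The fingers move at their own pace and stop on an object; the grip force is fixed at half the most. Time passes only in rows, so rows that repeat a pose let the fingers close. It gives the time, the measured TCP pose, the force, the opening and the grip force at its end, in the units of the state.
- robot.sense(): the state, without advancing time (a new reading comes with each control period).
- robot.capture(name): name is "side" or "top" or "wrist"; returns a dict with "frame" (400x640x3 uint8, red, green, blue), "range_z" (400x640 float32, m along the optical axis (not along the pixel's ray), 0 where there is no reading), "fx", "fy", "cx", "cy" (pixels), "extrinsics" (4x4, takes a point from camera to world coordinates). Camera axes: x right, y up, looking along -z (the intrinsics and any distortion apply to the point x, -y, -z); pixel columns grow to the right and rows downward; lengths in m; the calibration is good to about 2 mm. A picture is of the moment at which its call begins.
- robot.close_job(): hands the job in; it is judged then, once.
The state is a dict: "t": time; "q": joint angles; "joint_velocities": joint speeds; "effort": joint torques, N m; "ee_pos": TCP position; "ee_rot": TCP orientation; "contact_force": force on the tool from outside, world axes, zero at the start; "moment": the same for the moment, N m; "opening": finger opening in m; "grasp_force": force on a finger pad.
Only numpy, scipy, OpenCV 4.12 (cv2) and the standard library are available. Lean on these libraries where they do the work, as an engineer would, in place of code of your own. Each camera call takes 0.05 s, during which the arm holds its last target. There are 200 camera calls.

## Task

Take the module out of the dock: with the release pin from its stand, press the button down inside the well of the slide and keep it held down, without forcing it, while you push the slide fully out with the pin. Stand the pin back upright in its stand, then take the white module from the slide and set it gently, right way up, in the black tray; leave the slide out and do not disturb the other things on the bench.

Things in the scene. Friction and masses are not known exactly. Their poses are not given: they have to be found in the camera images.
- dock: Fixed grey dock, base 226 x 86 x 10 mm, long along its own x, z up; origin on its underside. Its slide comes out along the dock's own -x (roughly the world's -y, within 0.3 rad), between guide rails whose tops are 22 mm above the bench and whose outer edges are at own y = +-43 mm.
- hood_front (a point): Middle of the top front edge of the dock's hood (own x = 0, 52 mm above the bench). The hood covers own x = 0 to 100 mm, and with it the module while the slide is shut.
- slide (a joint): How far the slide is out (m): 0 shut, 0.070 end stop, fully out from 0.060. Friction about 2.5 N. With the button up the latch stops it within about 4 mm; if the button comes up on the way it is caught again at about 24 or 46 mm. From about 57 mm on the button may come up, and then the latch keeps the slide out.
- release_well (a point): Centre of the mouth of the release well, a square vertical hole 13 mm wide in the level top of the slide's raised front block (50 x 50 mm, top 38 mm above the bench); rides with the slide. Deep in it is the latch button. The well's wall takes the sideways push of the pin.
- button_axis (a point): Point on the axis of the sprung button (10 mm wide), 20 mm below the mouth. The button's top rests 4 to 16 mm below the mouth, different each time and not measured. It starts to move at about 2.5 N, frees the latch 3.5 mm down (under 5 N) and stops rigidly 5 mm down (about 5.5 N). Over 25 N between pin and slide or button, in any direction, counts as forcing.
- pocket (a point): Centre of the floor of the slide's module pocket (36 mm square inside, rim 4 mm wide and 6 mm tall, floor 16 mm above the bench), 60 mm behind the well along the dock's own +x; rides with the slide. With the slide out 70 mm it is 35 mm in front of the hood.
- module: White box-shaped module, 31 x 31 x 24 mm, about 40 g, loose in the pocket with its sides parallel to the dock; origin at the centre of its underside, own z up.
- pin: Steel release pin, 96 mm long, 70 g, standing upright in its stand: a 6 mm thick, 30 mm long point below, then a collar of 22 mm diameter and 6 mm height, then a round dark handle of 14 mm diameter and 60 mm length above. Origin at the lower end of the point; own z runs up to the handle, so the handle reaches from z = 36 to 96 mm.
- pin_stand: Fixed stand of the pin: aluminium block 56 x 56 mm, 40 mm tall with its rubber foot (70 x 70 mm); origin on the underside.
- stand_mouth (a point): Centre of the mouth of the stand's 13 mm wide, 34 mm deep, square vertical hole, on its top 40 mm above the bench. The pin's collar rests on the top, with the pin's lower end 30 mm below the mouth.
- tray: Black open tray fixed on the bench, 90 (own x) x 120 (own y) x 20 mm with 3 mm walls and floor; origin at the centre of its underside.
- eraser: Bystander: small eraser, 50 x 23 x 12 mm, lying at the back right of the dock.
- driver_wide: Bystander: precision screwdriver, 150 mm long, lying at the back left.
- driver_short: Bystander: precision screwdriver, 130 mm long, lying at the back right.
- bottle: Bystander: small bottle, 36 mm wide, 90 mm tall, standing at the back behind the dock.
There are look-alikes about, which are no part of the job. Several things have the shape of the pin_stand; the one meant has the colours described above.

How it is judged:
On the way, in this order (a step that is already met when the one before it is completed fails the run):
1. the pin presses in the well while the slide begins to come out (15 to 50 mm) (value of joint slide between 0.015 and 0.05 m and contact force between pin and slide above 1 N and z of pin in the frame of release_well below -0.006 m), for 0.1 s.
2. the slide is fully out (60 mm or more) (value of joint slide above 0.06 m), for 0.2 s.
3. the pin stands in its stand again (horizontal distance between pin and stand_mouth below 0.006 m and z of pin in the frame of stand_mouth below -0.026 m and angle between pin's own z axis and vertical below 0.12 rad and contact force between pin and the fingers below 0.05 N), for 0.2 s.
4. the module lies in the tray, let go (x of module in the frame of tray between -0.034 and 0.034 m and y of module in the frame of tray between -0.049 and 0.049 m and z of module in the frame of tray below 0.008 m and angle between module's own z axis and vertical below 0.1 rad and linear speed of module below 0.02 m/s and contact force between the fingers and module below 0.05 N), for 0.2 s.
At the end, for the whole second after the job is handed in: The slide is out at least 55 mm; the pin stands upright (within 0.12 rad) in its stand, collar down on the top within 4 mm and within 6 mm of the hole's axis; the module lies flat, right way up, on the tray's floor inside its walls, at rest (value of joint slide above 0.055 m and horizontal distance between pin and stand_mouth below 0.006 m and z of pin in the frame of stand_mouth below -0.026 m and angle between pin's own z axis and vertical below 0.12 rad and x of module in the frame of tray between -0.034 and 0.034 m and y of module in the frame of tray between -0.049 and 0.049 m and z of module in the frame of tray below 0.008 m and angle between module's own z axis and vertical below 0.1 rad and linear speed of module below 0.02 m/s); the robot touches nothing.
It fails at once if the pin forces the button or the slide (over 25 N) (contact force between pin and slide above 25 N).
It fails at once if the module is dropped (falls free for more than about 25 mm) (linear speed of module above 0.7 m/s and contact force between the fingers and module below 0.05 N).
It fails at once if a bystander is moved by more than 30 mm (distance of any of eraser, driver_wide, driver_short, bottle from where it was at the start of the episode above 0.03 m).
It also fails if it takes over 72 s, if anything falls off the work surface, if the arm or the gripper's body presses on something with over 40 N, if the wrist force passes 120 N, or if a joint passes its speed limit or range.

## Working session

There is one attempt and no reset: what is moved stays moved. The work goes in short steps, Python scripts to look and compute and a tool call to move; the robot and the scene stay as the last step left them, time stands still between calls to the robot, and variables do not carry over. Pictures are saved under pics/ and viewed, at most 10 in all, crops included, and the job is handed in when it is done.

Besides the shell and the picture viewer there is one more tool, called after ">>>" as a command line: name --argument value ..., lists and objects as JSON in quotes. play_rows: Moves the arm, as the interface text tells. Its arguments: {"type":"object","properties":{"series":{"type":"array"},"grip":{"type":"number"}},"required":["series"]}

```bash
mkdir -p pics; ls; cat > h.py <<'E'
import numpy as np, cv2
from bench import robot
def cap(n):
    c=robot.capture(n); return c
def pts(c):
    h,w=c["range_z"].shape; v,u=np.mgrid[0:h,0:w]; z=c["range_z"]
    P=np.stack([(u-c["cx"])/c["fx"]*z,-(v-c["cy"])/c["fy"]*z,-z],-1)
    E=np.array(c["extrinsics"]); W=P@E[:3,:3].T+E[:3,3]; W[z==0]=np.nan
    return W
def ray(c,u,v,zp):
    E=np.array(c["extrinsics"]); d=E[:3,:3]@np.array([(u-c["cx"])/c["fx"],-(v-c["cy"])/c["fy"],-1]); o=E[:3,3]
    return o+d*(zp-o[2])/d[2]
def save(c,n): cv2.imwrite(f"pics/{n}.png",c["frame"][:,:,::-1])
E
python3 - <<'E'
from h import *
import pickle
D={}
for n in("top","side","wrist"):
    c=cap(n); D[n]=c; save(c,n+"0")
    print(n,c["fx"],c["cx"],c["cy"],np.round(c["extrinsics"],3).tolist(),[k for k in c])
pickle.dump(D,open("d0.pkl","wb"))
a=np.vstack([D["top"]["frame"]]);print(robot.sense())
E
```

```text
pics
top 373.1193401795573 320.74071129739315 199.62968704847 [[0.014, 0.983, -0.181, 0.252], [-1.0, 0.016, 0.008, -0.033], [0.01, 0.18, 0.984, 1.173], [0.0, 0.0, 0.0, 1.0]] ['frame', 'range_z', 'fx', 'fy', 'cx', 'cy', 'extrinsics']
side 499.5906065294722 315.79347151914504 199.07159579369218 [[-0.081, 0.54, -0.838, -0.749], [-0.997, -0.047, 0.066, 0.045], [-0.004, 0.841, 0.542, 0.85], [0.0, 0.0, 0.0, 1.0]] ['frame', 'range_z', 'fx', 'fy', 'cx', 'cy', 'extrinsics']
wrist 296.6721806404726 326.30131526977084 203.49152710885573 [[0.366, 0.891, 0.268, 0.306], [-0.931, 0.351, 0.103, -0.578], [-0.002, -0.287, 0.958, 0.383], [0.0, 0.0, 0.0, 1.0]] ['frame', 'range_z', 'fx', 'fy', 'cx', 'cy', 'extrinsics']
{'t': 0.15, 'q': array([ 1.12981642,  0.5369489 , -0.00444949,  1.53858522,  0.00258892,
        1.0672993 , -0.07119084]), 'joint_velocities': array([ 0.00017355, -0.00157156, -0.00083598, -0.00290798, -0.00137717,
       -0.00066755,  0.00035004]), 'effort': array([ 1.79094543e-03, -5.71328294e+01,  9.92056914e-01, -2.51823986e+01,
       -5.61656244e-02,  1.53481500e-02,  9.02513852e-05]), 'ee_pos': array([ 0.23778693, -0.6044706 ,  0.23809203]), 'ee_rot': array([[ 9.30557280e-01,  3.66145974e-01, -5.23858597e-04],
       [ 3.66146340e-01, -9.30556611e-01,  1.11840917e-03],
       [-7.79790656e-05, -1.23255270e-03, -9.99999237e-01]]), 'contact_force': array([-0.39252907, -0.66109791, -0.35869152]), 'moment': array([ 0.00671099, -0.0411892 ,  0.00776933]), 'grasp_force': 0.0, 'opening': 0.08829490544956513}
```

View pics/top0.png

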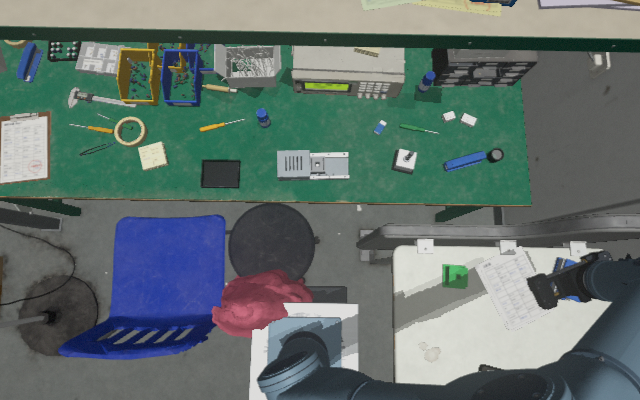

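View pics/side0.png

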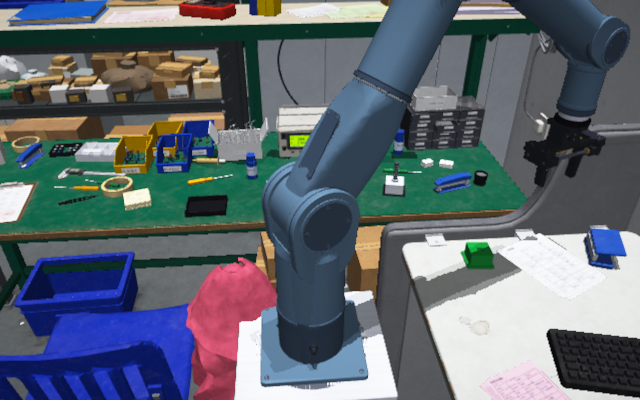

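The top view shows the tray at (221,173), the dock at (312,165) with its front block to the right at about (335,165), and the pin in its stand at (404,160). Stand-like candidates are the light block with the dark pin at (404,160), the green block at (455,276) and small white pieces at (448,116) and (468,119). The first fits, since it is aluminium-coloured and holds the pin. I'll confirm this in a crop.

```bash
python3 - <<'E'
from h import *
import pickle
D=pickle.load(open("d0.pkl","rb")); c=D["top"]
f=c["frame"][:,:,::-1]
a=cv2.resize(f[135:195,190:350],None,fx=5,fy=5,interpolation=cv2.INTER_CUBIC)
b=cv2.resize(f[130:190,380:440],None,fx=5,fy=5,interpolation=cv2.INTER_CUBIC)
g=cv2.resize(f[255:295,430:480],None,fx=5,fy=5,interpolation=cv2.INTER_CUBIC)
o=np.zeros((520,800,3),np.uint8); o[:300,:]=a; o[300:500,:250]=g; o[300:520,260:560]=b[30:250]
cv2.imwrite("pics/crop1.png",o)
W=pts(c)
for n,u,v in [("tray",221,173),("hood",295,163),("block",337,165),("stand",398,165),("pin",407,153),("green",455,276),("partition",450,238),("bench",370,170),("partL",370,235),("rdesk",520,320),("shelf",320,25),("instr",340,70),("bottle",262,116)]:
    print(n,np.round(W[v,u],3))
z=W[...,2]; x=W[...,0]; y=W[...,1]
for lo,hi in[(0.03,.06),(0.06,0.2)]:
    m=((z>lo)&(z<hi)&(x>.35)&(x<.8)&(abs(y)<.6)).astype(np.uint8)
    n,l,s,ce=cv2.connectedComponentsWithStats(m)
    for i in range(1,n):
        if s[i,4]>8: print(lo,s[i],np.round(np.nanmean(W[l==i],0),3),np.round(np.nanmin(W[l==i],0),3),np.round(np.nanmax(W[l==i],0),3))
E
```

```text
tray [0.548 0.28  0.007]
hood [0.573 0.04  0.051]
block [ 0.581 -0.093  0.006]
stand [ 0.575 -0.283  0.04 ]
pin [ 0.614 -0.312  0.042]
green [ 0.235 -0.446  0.039]
partition [ 0.35  -0.446  0.015]
bench [ 0.566 -0.2    0.006]
partL [ 0.374 -0.226 -0.195]
rdesk [ 0.106 -0.651  0.002]
shelf [ 0.733 -0.032  0.498]
instr [ 0.844 -0.094  0.132]
bottle [0.71  0.143 0.09 ]
0.03 [124  93  31   9  76] [0.781 0.545 0.038] [0.774 0.504 0.031] [0.8   0.6   0.049]
0.03 [163  93  35  10  94] [0.782 0.42  0.038] [0.774 0.367 0.03 ] [0.799 0.473 0.049]
0.03 [258 116  11  10  42] [0.709 0.143 0.045] [0.703 0.13  0.03 ] [0.728 0.161 0.06 ]
0.03 [395 149  22  21 284] [ 0.594 -0.306  0.04 ] [ 0.564 -0.341  0.031] [ 0.628 -0.275  0.058]
0.03 [489 148   9  13  76] [ 0.617 -0.59   0.037] [ 0.597 -0.6    0.03 ] [ 0.636 -0.577  0.044]
0.03 [ 277  150   48   29 1164] [0.571 0.032 0.048] [ 0.528 -0.051  0.03 ] [0.616 0.098 0.058]
0.03 [445 151  41  18 341] [ 0.596 -0.496  0.043] [ 0.568 -0.561  0.03 ] [ 0.626 -0.435  0.053]
0.03 [388 226  77  10 321] [ 0.372 -0.371  0.032] [ 0.358 -0.485  0.03 ] [ 0.386 -0.25   0.036]
0.03 [466 227  39  11 243] [ 0.371 -0.557  0.034] [ 0.354 -0.6    0.03 ] [ 0.385 -0.49   0.045]
0.06 [256 108  12  14 124] [0.718 0.146 0.082] [0.705 0.131 0.062] [0.736 0.163 0.093]
0.06 [406 151   8   8  40] [ 0.594 -0.307  0.091] [ 0.589 -0.315  0.064] [ 0.601 -0.302  0.109]
```

View pics/crop1.png

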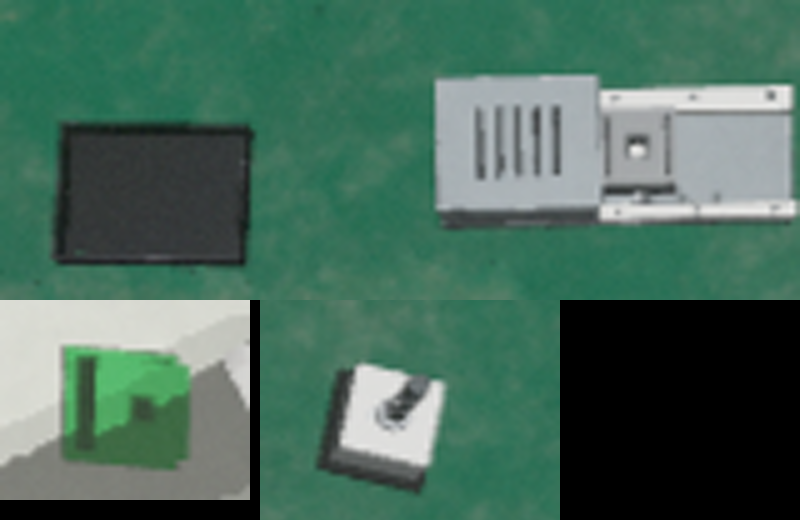

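The crop confirms that the light aluminium block on a dark rubber foot, holding the steel pin at (404,160), is the stand. The green one at (455,276) is a look-alike. Next I move to a viewing pose between the stand and the dock.

>>> play_rows --series '[[[30,40,10],[0,0,-0.1]],[[60,80,20],[0,0,-0.2]],[[85,120,30],[0,0,-0.3]],[[110,155,40],[0,0,-0.375]],[[135,190,40],[0,0,-0.375]],[[160,225,40],[0,0,-0.375]],[[180,260,40],[0,0,-0.375]],[[200,295,40],[0,0,-0.375]],[[220,330,40],[0,0,-0.375]],[[240,365,40],[0,0,-0.375]],[[255,395,40],[0,0,-0.375]],[[265,410,40],[0,0,-0.375]],[[270,415,40],[0,0,-0.375]],[[270,415,40],[0,0,-0.375]],[[270,415,40],[0,0,-0.375]]]' --grip 1

```text
t: 1.4
ee_pos: [0.5075, -0.1906, 0.2784]
ee_rot: [[1.0, -0.0, -0.001], [-0.0, -1.0, -0.001], [-0.001, 0.001, -1.0]]
contact_force: [-0.2, -0.5, -0.3]
opening: 0.0881
grasp_force: 0.0
```

```bash
python3 - <<'E'
from h import *
import pickle
c=cap("wrist"); save(c,"w1"); pickle.dump(c,open("w1.pkl","wb"))
s=robot.sense(); print(s["t"],s["q"].round(2),s["ee_pos"],s["ee_rot"].round(3).tolist(),s["contact_force"])
W=pts(c); z=W[...,2]; x=W[...,0]; y=W[...,1]
print("bench z",np.nanmedian(z[(x>.45)&(x<.8)&(y<-.13)&(y>-.25)]))
for lo,hi in[(.015,.03),(.033,.043),(.046,.058),(.06,.12)]:
    m=((z>lo)&(z<hi)&(x>.45)&(x<.66)&(abs(y)<.4)).astype(np.uint8)
    n,l,st,ce=cv2.connectedComponentsWithStats(m)
    for i in range(1,n):
        if st[i,4]>30: 
            r=cv2.minAreaRect((W[l==i][:,:2]*1000).astype(np.float32))
            print(lo,st[i],np.round(np.nanmedian(W[l==i],0),4),np.round(r[0],1),np.round(r[1],1),round(r[2],2))
E
```

```text
1.45 [ 0.37  0.31 -0.12  1.78  0.04  1.05 -1.33] [ 0.50698042 -0.191597    0.27843852] [[1.0, -0.002, -0.001], [-0.002, -1.0, -0.001], [-0.001, 0.001, -1.0]] [-0.60065325 -1.66268127  1.00969303]
bench z 0.35850265085315675
0.015 [392  72  15  47 115] [ 0.604  -0.2833  0.0225] [ 603.2 -283. ] [ 1.9 55.8] 78.34
0.015 [ 169   80  109   18 1384] [ 0.6122 -0.0649  0.0215] [611.8 -60.7] [ 16.2 134.6] 2.2
0.015 [216  98   9  40 158] [ 0.5771 -0.054   0.0229] [576.3 -53.9] [49.   1.5] 2.54
0.015 [171 100   9  37  84] [0.5759 0.0083 0.0159] [575.5   7.9] [45.9  3.7] 2.71
0.015 [  0 107  32  68 439] [0.5422 0.2208 0.0188] [545.6 237.6] [41.  89.2] 88.47
0.015 [194 114   9  10  74] [ 0.5759 -0.0233  0.0247] [575.1 -26.5] [ 9.6 11.4] 88.43
0.015 [180 138 102  15 823] [ 0.5399 -0.0619  0.0213] [541.9 -63.3] [ 16.5 134.3] 2.1
0.033 [ 395   71   58   58 1808] [ 0.5983 -0.3045  0.0394] [ 597.1 -310.2] [56.7 56.1] 77.12
0.033 [ 174   97   47   43 1624] [ 0.5761 -0.0297  0.0376] [575.5 -29.1] [49.9 51.1] 2.12
0.046 [  81   82  100   77 6217] [0.5751 0.0434 0.0517] [572.7  44.7] [ 86.1 102.9] 2.17
0.046 [418  92  13  17  57] [ 0.5956 -0.3052  0.0492] [ 597.3 -307.7] [11.7 19.5] 79.78
0.06 [424  91  27  16 336] [ 0.5962 -0.3067  0.1006] [ 596.5 -310.1] [13.4 13.6] 65.29
```

View pics/w1.png

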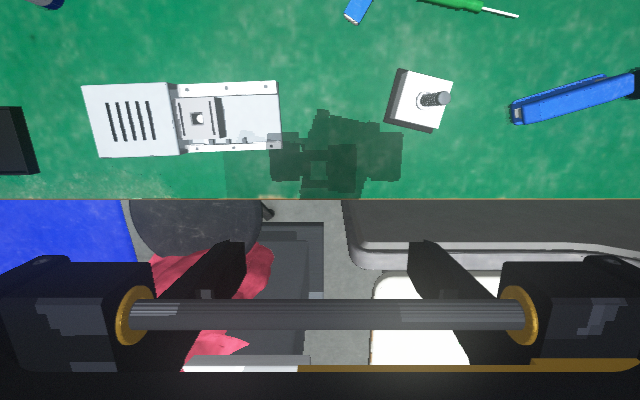

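The wrist view is clean. The stand with the pin is at px (420,100), the dock at (180,118) with the well at (198,118). The dock yaw is about 2.15°. I go above the pin.

>>> play_rows --series '[[[25,-30,-20],[0,0,0.04]],[[50,-60,-40],[0,0,0.04]],[[75,-90,-65],[0,0,0.04]],[[85,-112,-95],[0,0,0.04]],[[90,-119,-125],[0,0,0.04]],[[90,-119,-140],[0,0,0.04]],[[90,-119,-140],[0,0,0.04]],[[90,-119,-140],[0,0,0.04]],[[90,-119,-140],[0,0,0.04]]]'

```text
t: 2.2
ee_pos: [0.5981, -0.31, 0.1404]
ee_rot: [[0.999, 0.039, 0.002], [0.039, -0.999, -0.001], [0.002, 0.001, -1.0]]
contact_force: [0.2, 0.2, -0.4]
opening: 0.088
grasp_force: 0.0
```

```bash
python3 - <<'E'
from h import *
import pickle
s=robot.sense(); print(s["t"],s["ee_pos"],s["ee_rot"].round(4).tolist())
c=cap("wrist"); save(c,"w2"); pickle.dump(c,open("w2.pkl","wb"))
W=pts(c); z=W[...,2]; x=W[...,0]; y=W[...,1]
for lo,hi in[(.033,.043),(.10,.112)]:
    m=((z>lo)&(z<hi)&(x>.55)&(x<.66)&(y<-.25)&(y>-.36)).astype(np.uint8)
    n,l,st,ce=cv2.connectedComponentsWithStats(m)
    for i in range(1,n):
        if st[i,4]>30: 
            r=cv2.minAreaRect((W[l==i][:,:2]*1000).astype(np.float32))
            print(lo,st[i],np.round(np.nanmedian(W[l==i],0),4),np.round(r[0],1),np.round(r[1],1),round(r[2],2))
# well from w1
c=pickle.load(open("w1.pkl","rb")); W=pts(c); g=cv2.cvtColor(c["frame"],cv2.COLOR_RGB2GRAY)
print(g[106:132,186:212:1])
E
```

```text
2.2 [ 0.59811236 -0.31004743  0.14040063] [[0.9993, 0.0386, 0.0018], [0.0386, -0.9993, -0.0012], [0.0017, 0.0013, -1.0]]
0.033 [ 287  163   79   77 3213] [ 0.6044 -0.3081  0.0395] [ 597.2 -310.5] [56.2 56.5] 77.01
0.1 [316 221  22  22 355] [ 0.5978 -0.3108  0.1052] [ 597.2 -310.8] [13.4 13.3] 63.29
[[229 231 230 230 230 231 231 231 231 231 231 231 232 232 232 231 232 234
  232 234 233 234 226 143 121 203]
 [230 230 231 230 229 230 231 230 231 232 232 232 231 233 232 233 233 233
  232 232 234 234 226 140 111 178]
 [230 231 230 230 231 231 231 230 231 231 231 231 232 232 232 233 233 232
  232 232 234 234 227 173 111 186]
 [229 229 229 230 230 230 230 230 231 231 232 231 233 232 233 233 233 232
  233 232 233 233 231 200  96 145]
 [229 229 229 230 229 230 230 231 231 231 231 232 231 233 233 232 231 232
  233 233 234 233 230 200  98 145]
 [230 230 230 231 230 231 230 230 231 230 231 231 232 232 232 232 232 233
  233 233 234 233 233 223  97 135]
 [229 230 228 215 203 202 203 194 145 145 145 144 139 116 116 135 201 232
  233 232 234 234 234 223 105 140]
 [228 229 228 214 173 167 145 144 126
[... 1334 characters left out ...]
09 214 226
  232 234 234 233 234 233 233 223]
 [228 230 229 230 230 229 229 230 231 231 231 231 233 232 233 232 233 233
  232 233 233 232 234 234 233 224]
 [227 229 228 229 229 230 230 230 231 231 230 231 231 232 232 233 233 233
  232 231 233 232 233 234 234 225]
 [230 229 229 230 230 230 230 231 230 231 230 231 231 231 232 233 232 233
  233 232 233 233 233 234 234 225]
 [229 229 230 230 229 229 230 230 230 231 232 232 231 233 232 232 232 233
  233 233 233 233 233 234 233 225]
 [229 230 228 230 229 230 230 229 230 231 230 231 231 232 233 232 232 233
  233 233 234 233 233 233 233 224]
 [228 228 230 229 229 230 231 230 230 231 229 230 231 231 233 232 231 232
  232 233 233 233 233 234 233 234]]
```

>>> play_rows --series '[[[-1,-2,-35],[0,0,0]],[[-1,-2,-65],[0,0,0]],[[-1,-2,-77],[0,0,0]],[[-1,-2,-77],[0,0,0]],[[-1,-2,-77],[0,0,0]],[[-1,-2,-77],[0,0,0]]]'

```text
t: 2.75
ee_pos: [0.5986, -0.3115, 0.0642]
ee_rot: [[0.999, 0.04, 0.003], [0.04, -0.999, -0.001], [0.003, 0.002, -1.0]]
contact_force: [0.4, -0.3, 0.6]
opening: 0.0885
grasp_force: 0.0
```

>>> play_rows --series '[[[0,0,0],[0,0,0]],[[0,0,0],[0,0,0]],[[0,0,0],[0,0,0]],[[0,0,0],[0,0,0]],[[0,0,0],[0,0,0]],[[0,0,0],[0,0,0]],[[0,0,0],[0,0,0]],[[0,0,0],[0,0,0]],[[0,0,0],[0,0,0]],[[0,0,0],[0,0,0]]]' --grip -1

```text
t: 3.58
ee_pos: [0.5969, -0.3108, 0.0617]
ee_rot: [[0.999, 0.04, -0.0], [0.04, -0.999, 0.0], [-0.0, -0.0, -1.0]]
contact_force: [0.2, 0.4, 0.7]
opening: 0.0236
grasp_force: 0.0
```

```bash
python3 - <<'E'
from h import *
import pickle
s=robot.sense(); print(s["t"],s["ee_pos"],s["ee_rot"].round(4).tolist(),s["contact_force"],s["opening"],s["grasp_force"])
c=pickle.load(open("w1.pkl","rb"))
for u,v in [(196.3,118.5),(190,112),(202.7,125.3)]: print(ray(c,u,v,.038))
W=pts(c); print(np.round(W[116:122,199:202,2],4))
E
```

```text
3.5833 [ 0.59694886 -0.31083219  0.06165842] [[0.9992, 0.0398, -0.0001], [0.0398, -0.9992, 0.0001], [-0.0001, -0.0001, -1.0]] [0.20417522 0.36733803 0.7310195 ] 0.02364233387282152 0.0
[ 0.57549817 -0.02883778  0.038     ]
[ 0.58327038 -0.02199346  0.038     ]
[ 0.56726572 -0.03584745  0.038     ]
[[0.0242 0.0246 0.0262]
 [0.0259 0.0261 0.0252]
 [0.0261 0.0268 0.0246]
 [0.0252 0.0249 0.0248]
 [0.0265 0.0244 0.0256]
 [0.0259 0.0246 0.0247]]
```

>>> play_rows --series '[[[0,0,0],[0,0,0]],[[0,0,0],[0,0,0]],[[0,0,0],[0,0,0]],[[0,0,0],[0,0,0]],[[0,0,0],[0,0,0]]]' --grip -1

```text
t: 4.0
ee_pos: [0.5969, -0.3108, 0.0617]
ee_rot: [[0.999, 0.04, -0.0], [0.04, -0.999, 0.0], [-0.0, -0.0, -1.0]]
contact_force: [-0.0, 0.4, -0.2]
opening: 0.013
grasp_force: 30.0
```

>>> play_rows --series '[[[0,0,20],[0,0,0]],[[0,0,50],[0,0,0]],[[0,0,75],[0,0,0]],[[-3,35,75],[0,0,0]],[[-6,75,75],[0,0,0]],[[-9,115,75],[0,0,0]],[[-12,155,75],[0,0,0]],[[-15,195,75],[0,0,0]],[[-18,230,70],[0,0,0]],[[-20,260,65],[0,0,0]],[[-21,275,60],[0,0,0]],[[-21,281,55],[0,0,0]],[[-21,281,55],[0,0,0]],[[-21,281,55],[0,0,0]],[[-21,281,55],[0,0,0]],[[-21,281,55],[0,0,0]]]'

```text
t: 5.33
ee_pos: [0.5763, -0.0321, 0.117]
ee_rot: [[0.999, 0.037, 0.001], [0.037, -0.999, -0.001], [0.001, 0.001, -1.0]]
contact_force: [0.7, -0.1, -0.7]
opening: 0.0129
grasp_force: 30.0
```

```bash
python3 - <<'E'
from h import *
import pickle
s=robot.sense(); print(s["t"],s["ee_pos"],s["ee_rot"].round(4).tolist(),s["contact_force"],s["opening"],s["grasp_force"])
c=cap("wrist"); save(c,"w3"); pickle.dump(c,open("w3.pkl","wb"))
E
```

```text
5.3333 [ 0.57628197 -0.03207718  0.11696087] [[0.9993, 0.037, 0.0005], [0.037, -0.9993, -0.001], [0.0005, 0.001, -1.0]] [ 0.7214983  -0.09057728 -0.73948226] 0.012923853586433706 29.999721832573414
```

View pics/w3.png

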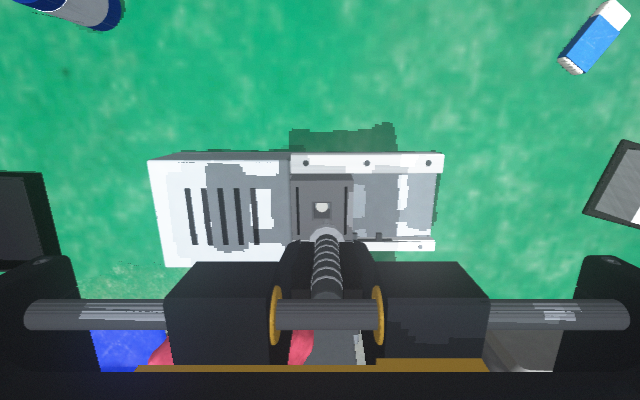

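The wrist view shows the well at px (321,208) and the pin's collar at about (326,238). I refine the well's centre from this nearer view.

```bash
python3 - <<'E'
from h import *
import pickle
c=cap("wrist"); pickle.dump(c,open("w4.pkl","wb"))
s=robot.sense(); print(s["t"],s["ee_pos"])
W=pts(c); z=W[...,2]; x=W[...,0]; y=W[...,1]
g=cv2.cvtColor(c["frame"],cv2.COLOR_RGB2GRAY)
print(g[194:224:2,306:338]); print((z[194:224:2,306:338:2]*1000).round(0))
m=((z>.035)&(z<.041)&(x>.54)&(x<.61)&(y>-.06)&(y<0)).astype(np.uint8)
P=W[m>0][:,:2]; print(cv2.minAreaRect((P*1000).astype(np.float32)))
m=((z>.046)&(z<.056)&(x>.5)&(x<.63)&(y>-.02)&(y<.13)).astype(np.uint8)
print(cv2.minAreaRect((W[m>0][:,:2]*1000).astype(np.float32)))
E
```

```text
5.4333 [ 0.57617227 -0.03137393  0.11692028]
[[122 124 125 123 124 123 125 124 126 124 123 126 124 123 123 127 124 122
  123 126 122 124 124 123 122 125 124 122 123 125 126 125]
 [125 124 123 123 124 122 123 123 124 125 123 124 123 126 126 126 125 126
  122 124 122 124 125 122 125 124 124 124 126 124 126 125]
 [125 126 124 124 124 125 122 125 124 123 125 124 122 123 123 124 123 124
  125 123 123 123 124 126 123 124 123 122 125 123 126 125]
 [126 123 122 123 124 124 122 123 123 124 123 123 127 125 123 125 125 123
  126 121 124 124 123 124 125 124 123 123 125 125 123 127]
 [124 123 125 124 124 121 111 103  99 101  99  98 101 104 101 103 102 102
  102 101 100 103  98 102 102 108 118 124 123 124 126 124]
 [123 124 122 125 123 120 111 106  89 115 155 215 220 218 219 220 219 218
  219 217 218 209 138 135 112 111 119 124 123 126 123 124]
 [124 122 122 123 123 120 113 104  91 122 175 217 217 217 219 218 217 219
  216 217 217 212 175 133  98 111 119 125 123 124 123 123]
 [122 123 123 122 123 120 111 104  88 101 142 214 217 216 216 218 217 216
  217 217 217 201 109 112  98 111 121 125 123 123 
[... 1450 characters left out ...]
. 24. 10. 36. 38. 39. 38.]
 [38. 37. 37. 38. 31. 15. 24. 25. 26. 24. 25. 16. 36. 37. 38. 38.]
 [38. 38. 37. 38. 33. 22. 20. 19. 21. 22. 22. 21. 36. 38. 37. 38.]
 [38. 36. 38. 37. 33. 26. 27. 26. 26. 26. 26. 26. 37. 38. 38. 37.]
 [38. 38. 38. 38. 35. 31. 31. 31. 31. 30. 31. 31. 36. 38. 36. 37.]
 [37. 38. 38. 37. 36. 37. 35. 36. 36. 36. 37. 35. 35. 38. 37. 38.]
 [39. 37. 38. 38. 38. 37. 37. 37. 37. 66. 68. 67. 37. 38. 38. 38.]
 [37. 38. 37. 37. 37. 38. 39. 37. 38. 72. 72. 72. 69. 38. 38. 38.]]
((575.8807983398438, -29.267353057861328), (49.85139083862305, 49.56425857543945), 2.378387451171875)
((572.8658447265625, 45.05026626586914), (86.26270294189453, 102.43644714355469), 2.3835206031799316)
```

>>> play_rows --series '[[[0,1,-12],[0,0,0]],[[0,1,-22],[0,0,0]],[[0,1,-30],[0,0,0]],[[0,1,-34],[0,0,0]],[[0,1,-36],[0,0,0]],[[0,1,-37],[0,0,0]],[[0,1,-38],[0,0,0]],[[0,1,-38],[0,0,0]],[[0,1,-38],[0,0,0]],[[0,1,-38],[0,0,0]]]'

```text
t: 6.27
ee_pos: [0.5762, -0.0289, 0.079]
ee_rot: [[0.999, 0.04, 0.001], [0.04, -0.999, -0.0], [0.001, 0.0, -1.0]]
contact_force: [0.0, 0.5, -1.3]
opening: 0.0131
grasp_force: 30.0
```

>>> play_rows --series '[[[0,0,-1],[0,0,0]],[[0,0,-2],[0,0,0]],[[0,0,-2],[0,0,0]],[[0,0,-3],[0,0,0]],[[0,0,-3],[0,0,0]],[[0,0,-3],[0,0,0]]]'

```text
t: 6.77
ee_pos: [0.5762, -0.0289, 0.0759]
ee_rot: [[0.999, 0.04, 0.0], [0.04, -0.999, -0.0], [0.0, 0.0, -1.0]]
contact_force: [-0.9, -0.0, 1.3]
opening: 0.0132
grasp_force: 30.0
```

>>> play_rows --series '[[[0,0,-1],[0,0,0]],[[0,0,-1],[0,0,0]],[[0,0,-2],[0,0,0]],[[0,0,-2],[0,0,0]]]'

```text
t: 7.1
ee_pos: [0.5762, -0.0289, 0.0737]
ee_rot: [[0.999, 0.04, 0.0], [0.04, -0.999, -0.0], [0.0, 0.0, -1.0]]
contact_force: [-0.3, 0.7, 3.7]
opening: 0.0134
grasp_force: 30.0
```

>>> play_rows --series '[[[0,0,-0.5],[0,0,0]],[[0,0,-1],[0,0,0]],[[0,0,-1],[0,0,0]],[[0,0,-1],[0,0,0]]]'

```text
t: 7.43
ee_pos: [0.5761, -0.0289, 0.0728]
ee_rot: [[0.999, 0.04, 0.0], [0.04, -0.999, -0.0], [0.0, 0.0, -1.0]]
contact_force: [-0.5, -0.2, 4.5]
opening: 0.0129
grasp_force: 30.0
```

>>> play_rows --series '[[[0,0,-0.5],[0,0,0]],[[0,0,-0.5],[0,0,0]],[[0,0,-0.5],[0,0,0]]]'

```text
t: 7.68
ee_pos: [0.5761, -0.0289, 0.0723]
ee_rot: [[0.999, 0.04, 0.0], [0.04, -0.999, -0.0], [0.0, 0.0, -1.0]]
contact_force: [0.2, -0.1, 3.8]
opening: 0.0133
grasp_force: 30.0
```

>>> play_rows --series '[[[0,0,-0.5],[0,0,0]],[[0,0,-0.5],[0,0,0]],[[0,0,-0.5],[0,0,0]]]'

```text
t: 7.93
ee_pos: [0.5761, -0.0289, 0.0719]
ee_rot: [[0.999, 0.04, 0.0], [0.04, -0.999, -0.0], [0.0, 0.0, -1.0]]
contact_force: [-0.1, -0.3, 5.2]
opening: 0.0131
grasp_force: 30.0
```

>>> play_rows --series '[[[0,0,-0.3],[0,0,0]],[[0,0,-0.3],[0,0,0]],[[0,0,-0.3],[0,0,0]]]'

```text
t: 8.18
ee_pos: [0.5762, -0.0289, 0.0718]
ee_rot: [[0.999, 0.04, 0.0], [0.04, -0.999, -0.0], [0.0, 0.0, -1.0]]
contact_force: [0.2, -0.6, 7.5]
opening: 0.0132
grasp_force: 30.0
```

>>> play_rows --series '[[[0,-1,0.2],[0,0,0]],[[0.1,-2,0.2],[0,0,0]],[[0.1,-3,0.2],[0,0,0]],[[0.2,-4,0.2],[0,0,0]],[[0.2,-5,0.2],[0,0,0]],[[0.3,-6,0.2],[0,0,0]],[[0.3,-7,0.2],[0,0,0]],[[0.3,-8,0.2],[0,0,0]],[[0.4,-9,0.2],[0,0,0]],[[0.4,-10,0.2],[0,0,0]]]'

```text
t: 9.02
ee_pos: [0.5766, -0.0375, 0.0719]
ee_rot: [[0.999, 0.041, 0.0], [0.041, -0.999, 0.001], [0.0, -0.001, -1.0]]
contact_force: [-0.2, 2.7, 6.8]
opening: 0.0131
grasp_force: 30.0
```

>>> play_rows --series '[[[0.1,-1.5,0],[0,0,0]],[[0.1,-3,0],[0,0,0]],[[0.2,-4.5,0],[0,0,0]],[[0.2,-6,0],[0,0,0]],[[0.3,-7.5,0],[0,0,0]],[[0.4,-9,0],[0,0,0]],[[0.4,-10.5,0],[0,0,0]],[[0.5,-12,0],[0,0,0]]]'

```text
t: 9.68
ee_pos: [0.577, -0.0495, 0.0718]
ee_rot: [[0.999, 0.041, 0.0], [0.041, -0.999, 0.001], [0.0, -0.001, -1.0]]
contact_force: [-0.2, 2.3, 7.1]
opening: 0.0132
grasp_force: 30.0
```

>>> play_rows --series '[[[0.1,-2,0],[0,0,0]],[[0.2,-4,0],[0,0,0]],[[0.2,-6,0],[0,0,0]],[[0.3,-8,0],[0,0,0]],[[0.4,-10,0],[0,0,0]],[[0.5,-12.5,0],[0,0,0]],[[0.6,-15,0],[0,0,0]],[[0.7,-17.5,0],[0,0,0]],[[0.8,-20,0],[0,0,0]],[[0.9,-22.5,0],[0,0,0]],[[1,-25,0],[0,0,0]],[[1.1,-27.5,0],[0,0,0]],[[1.2,-30,0],[0,0,0]],[[1.3,-32.5,0],[0,0,0]],[[1.4,-35,0],[0,0,0]],[[1.5,-37.5,0],[0,0,0]],[[1.6,-40,0],[0,0,0]],[[1.7,-42,0],[0,0,0]],[[1.8,-44,0],[0,0,0]],[[1.8,-46,0],[0,0,0]]]'

```text
t: 11.35
ee_pos: [0.5788, -0.0956, 0.0718]
ee_rot: [[0.999, 0.041, 0.0], [0.041, -0.999, 0.001], [0.0, -0.001, -1.0]]
contact_force: [-0.3, 2.2, 5.7]
opening: 0.0132
grasp_force: 30.0
```

```bash
python3 - <<'E'
from h import *
import pickle
c=cap("wrist"); pickle.dump(c,open("w5.pkl","wb")); save(c,"w5")
s=robot.sense(); print(s["t"],s["ee_pos"],s["contact_force"])
W=pts(c); z=W[...,2]; x=W[...,0]; y=W[...,1]
m=((z>.035)&(z<.041)&(x>.54)&(x<.61)&(y>-.14)&(y<-0.06)).astype(np.uint8)
print(cv2.minAreaRect((W[m>0][:,:2]*1000).astype(np.float32)))
E
```

```text
11.4 [ 0.57880167 -0.09623494  0.07184652] [-0.12246226  1.0073228   6.67830781]
((586.4180297851562, -94.87580871582031), (34.1932258605957, 50.17164611816406), 2.3237056732177734)
```

View pics/w5.png

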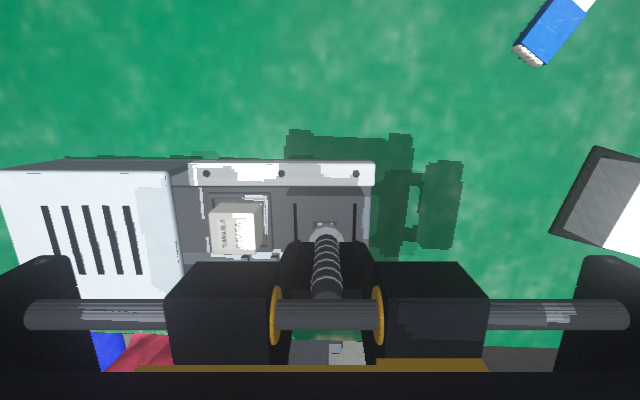

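The wrist view shows the slide out about 66 mm, with the module exposed at (236,226) and the hood front at x≈180. I lift the pin and carry it back above the stand.

>>> play_rows --series '[[[0,0,2],[0,0,0]],[[0,0,6],[0,0,0]],[[0,0,15],[0,0,0]],[[0,0,30],[0,0,0]],[[0,0,50],[0,0,0]],[[2,-20,60],[0,0,0]],[[5,-55,60],[0,0,0]],[[8,-90,60],[0,0,0]],[[11,-125,60],[0,0,0]],[[14,-160,60],[0,0,0]],[[16,-190,60],[0,0,0]],[[18,-208,55],[0,0,0]],[[18.3,-214,45],[0,0,0]],[[18.3,-214,40],[0,0,0]],[[18.3,-214,40],[0,0,0]],[[18.3,-214,40],[0,0,0]],[[18.3,-214,40],[0,0,0]]]'

```text
t: 12.82
ee_pos: [0.5974, -0.3085, 0.1117]
ee_rot: [[0.999, 0.043, -0.0], [0.043, -0.999, 0.001], [-0.0, -0.001, -1.0]]
contact_force: [-0.1, 0.2, -0.9]
opening: 0.0132
grasp_force: 30.0
```

```bash
python3 - <<'E'
from h import *
import pickle
c=cap("wrist"); pickle.dump(c,open("w6.pkl","wb")); save(c,"w6")
t=cap("top"); sd=cap("side"); pickle.dump((t,sd),open("ts6.pkl","wb"))
s=robot.sense(); print(s["t"],s["ee_pos"],s["contact_force"],s["opening"])
o=np.zeros((400,760,3),np.uint8); o[:, :400]=cv2.resize(c["frame"][120:320,220:420,::-1],None,fx=2,fy=2)
f=sd["frame"][:,:,::-1]; o[:,400:]=cv2.resize(f[140:220,358:430],(360,400),interpolation=cv2.INTER_CUBIC)
cv2.imwrite("pics/c6.png",o)
W=pts(c); z=W[...,2]; x=W[...,0]; y=W[...,1]
m=((z>.036)&(z<.042)&(x>.55)&(x<.66)&(y<-.25)&(y>-.36))
print(cv2.minAreaRect((W[m][:,:2]*1000).astype(np.float32)))
t6=cap("top"); W=pts(t6); z=W[...,2]; x=W[...,0]; y=W[...,1]
m=((z>.034)&(z<.042)&(x>.54)&(x<.61)&(y>-.14)&(y<-0.06)); print(cv2.minAreaRect((W[m][:,:2]*1000).astype(np.float32)))
E
```

```text
12.9667 [ 0.59746775 -0.30977906  0.11209998] [ 0.05409436 -0.39938551 -0.88646204] 0.013324856473522901
((597.2849731445312, -310.3191833496094), (56.00111770629883, 56.55940628051758), 77.15202331542969)
((578.0859375, -94.42425537109375), (49.9145622253418, 50.360042572021484), 1.7612483501434326)
```

View pics/c6.png

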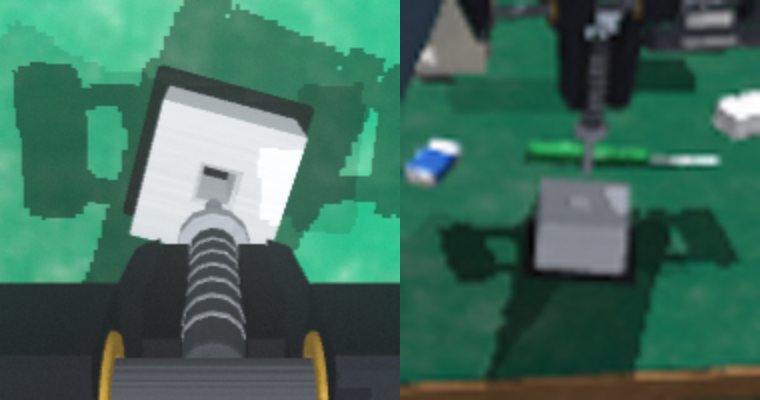

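Both crops show the pin upright: in the side view it hangs above the block, and in the wrist crop the tip at (212,205) sits just in front of the hole at (217,185). I lower it gently.

>>> play_rows --series '[[[0,-0.3,-6],[0,0,0]],[[0,-0.3,-12],[0,0,0]],[[0,-0.3,-16],[0,0,0]],[[0,-0.3,-19],[0,0,0]],[[0,-0.3,-22],[0,0,0]],[[0,-0.3,-24],[0,0,0]],[[0,-0.3,-25],[0,0,0]],[[0,-0.3,-25],[0,0,0]]]'

```text
t: 13.68
ee_pos: [0.5969, -0.3112, 0.0864]
ee_rot: [[0.999, 0.04, -0.0], [0.04, -0.999, 0.0], [-0.0, -0.0, -1.0]]
contact_force: [-0.4, 0.4, -0.9]
opening: 0.0133
grasp_force: 30.0
```

No contact, so the tip is in the hole. I go down to the collar next.

>>> play_rows --series '[[[0,0,-8],[0,0,0]],[[0,0,-15],[0,0,0]],[[0,0,-20],[0,0,0]],[[0,0,-22],[0,0,0]],[[0,0,-23],[0,0,0]],[[0,0,-23.5],[0,0,0]],[[0,0,-24],[0,0,0]],[[0,0,-24],[0,0,0]]]'

```text
t: 14.35
ee_pos: [0.5971, -0.3112, 0.0628]
ee_rot: [[0.999, 0.04, 0.0], [0.04, -0.999, -0.0], [0.0, 0.0, -1.0]]
contact_force: [-0.5, -0.1, -0.8]
opening: 0.013
grasp_force: 30.0
```

>>> play_rows --series '[[[0,0,-0.5],[0,0,0]],[[0,0,-1],[0,0,0]],[[0,0,-1.3],[0,0,0]],[[0,0,-1.3],[0,0,0]],[[0,0,-1.3],[0,0,0]]]'

```text
t: 14.77
ee_pos: [0.5971, -0.3112, 0.0616]
ee_rot: [[0.999, 0.04, 0.0], [0.04, -0.999, -0.0], [0.0, 0.0, -1.0]]
contact_force: [-0.5, -0.2, 2.1]
opening: 0.0131
grasp_force: 30.0
```

Collar contact at 2 N. I open the gripper and then lift.

>>> play_rows --series '[[[0,0,0],[0,0,0]],[[0,0,0],[0,0,0]],[[0,0,0],[0,0,0]],[[0,0,0],[0,0,0]],[[0,0,0],[0,0,0]],[[0,0,0],[0,0,0]],[[0,0,0],[0,0,0]],[[0,0,0],[0,0,0]],[[0,0,30],[0,0,0]],[[0,0,65],[0,0,0]],[[0,0,100],[0,0,0]],[[0,0,120],[0,0,0]],[[0,0,120],[0,0,0]],[[0,0,120],[0,0,0]]]' --grip 0.1

```text
t: 15.93
ee_pos: [0.5976, -0.3115, 0.1826]
ee_rot: [[0.999, 0.04, 0.002], [0.04, -0.999, -0.001], [0.002, 0.001, -1.0]]
contact_force: [0.2, -0.3, -1.5]
opening: 0.0484
grasp_force: 0.0
```

```bash
python3 - <<'E'
from h import *
import pickle
c=cap("wrist"); t=cap("top")
s=robot.sense(); print(s["t"],s["ee_pos"],s["opening"],s["q"].round(2))
W=pts(c); z=W[...,2]; x=W[...,0]; y=W[...,1]
for a,b in[(.036,.042),(.09,.12)]:
  m=((z>a)&(z<b)&(x>.55)&(x<.66)&(y<-.25)&(y>-.36))
  print(m.sum(),np.median(z[m]),cv2.minAreaRect((W[m][:,:2]*1000).astype(np.float32)))
W=pts(t); z=W[...,2]; x=W[...,0]; y=W[...,1]
m=((z>.034)&(z<.044)&(x>.54)&(x<.61)&(y>-.07)&(y<-0.01)); print("module",m.sum(),np.median(z[m]),cv2.minAreaRect((W[m][:,:2]*1000).astype(np.float32)))
m=((t["frame"].max(2)<70)&(x>.45)&(x<.65)&(y>.18)&(y<.36)&(z<.03)); print("tray",m.sum(),cv2.minAreaRect((W[m][:,:2]*1000).astype(np.float32)))
E
```

```text
16.0333 [ 0.59609635 -0.31077839  0.17998044] 0.048509787901431456 [ 0.47  0.64 -0.09  1.52  0.06  0.99 -1.17]
2410 0.0395316631673307 ((597.1507568359375, -310.39300537109375), (55.98206329345703, 56.51719665527344), 77.11579895019531)
300 0.10503408862829959 ((597.3869018554688, -312.0307922363281), (13.174368858337402, 13.462645530700684), 89.78043365478516)
module 87 0.03927750230034621 ((577.8311767578125, -46.51899719238281), (31.4729061126709, 56.77703857421875), 17.266246795654297)
tray 1261 ((520.1491088867188, 268.1116943359375), (176.61260986328125, 139.8253631591797), 89.73040008544922)
```

>>> play_rows --series '[[[0,25,0],[0,0,0.12]],[[-2,50,0],[0,0,0.24]],[[-4,75,0],[0,0,0.36]],[[-6,100,0],[0,0,0.48]],[[-8,125,0],[0,0,0.6]],[[-10,150,0],[0,0,0.72]],[[-12,175,0],[0,0,0.84]],[[-14,200,0],[0,0,0.96]],[[-16,225,-5],[0,0,1.08]],[[-18,250,-15],[0,0,1.2]],[[-20,265,-25],[0,0,1.32]],[[-21,276,-35],[0,0,1.44]],[[-21,276,-42],[0,0,1.57]],[[-21,276,-42],[0,0,1.57]],[[-21,276,-42],[0,0,1.57]],[[-21,276,-42],[0,0,1.57]]]' --grip 0.25

```text
t: 17.37
ee_pos: [0.5757, -0.0358, 0.1389]
ee_rot: [[-0.035, 0.999, -0.001], [0.999, 0.035, 0.0], [0.0, -0.001, -1.0]]
contact_force: [0.7, 0.3, 0.0]
opening: 0.055
grasp_force: 0.0
```

```bash
python3 - <<'E'
from h import *
import pickle
c=cap("wrist"); save(c,"w7"); t=cap("top"); save(t,"t7"); pickle.dump((c,t),open("w7.pkl","wb"))
s=robot.sense(); print(s["t"],s["ee_pos"],s["ee_rot"].round(3).tolist(),s["opening"],s["q"].round(2))
W=pts(c); z=W[...,2]; x=W[...,0]; y=W[...,1]
m=((z>.036)&(z<.044)&(x>.53)&(x<.62)&(y>-.066)&(y<-0.005)).astype(np.uint8)
n,l,st,ce=cv2.connectedComponentsWithStats(m)
for i in range(1,n):
  if st[i,4]>50: print(st[i],np.median(z[l==i]),cv2.minAreaRect((W[l==i][:,:2]*1000).astype(np.float32)))
p=pickle.load(open("d0.pkl","rb"))["top"]; f=p["frame"].astype(int); W=pts(p)
k=(f.max(2)<75).astype(np.uint8); k[:155]=0;k[192:]=0;k[:,:198]=0;k[:,245:]=0
k=cv2.morphologyEx(k,cv2.MORPH_CLOSE,np.ones((3,3)))
r=cv2.minAreaRect(np.argwhere(k)[:,::-1].astype(np.float32)); print("traypx",r)
for u,v in cv2.boxPoints(r): print(ray(p,u,v,.02).round(4))
E
```

```text
17.4667 [ 0.57614098 -0.03571111  0.13949939] [[-0.036, 0.999, 0.0], [0.999, 0.036, -0.0], [-0.0, 0.0, -1.0]] 0.05500874453084857 [ 0.35  0.59 -0.49  1.79  0.36  0.85 -0.28]
[ 311  186   34   34 1117] 0.03950713259524741 ((575.4423828125, -35.73096466064453), (29.030420303344727, 29.880271911621094), 1.8967286348342896)
traypx ((220.5, 173.0), (28.0, 39.0), 90.0)
[0.5896 0.3428 0.02  ]
[0.5918 0.2184 0.02  ]
[0.5002 0.2135 0.02  ]
[0.4982 0.3362 0.02  ]
```

View pics/w7.png

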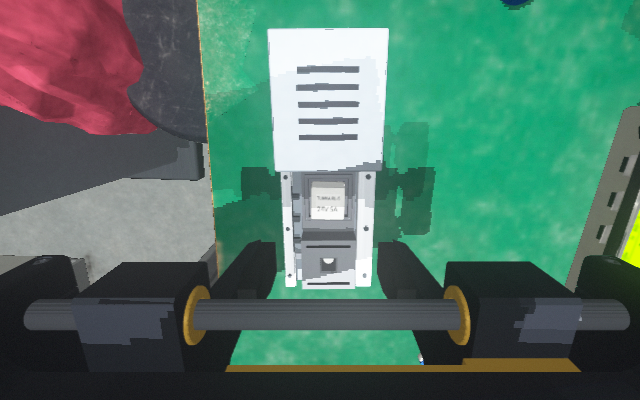

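The wrist view shows the module at (328,200) in the pocket, centred under the TCP to within 0.5 mm, with the fingers either side. I descend and grip.

>>> play_rows --series '[[[-0.5,0,-35],[0,0,0]],[[-0.5,0,-70],[0,0,0]],[[-0.5,0,-95],[0,0,0]],[[-0.5,0,-107],[0,0,0]],[[-0.5,0,-113],[0,0,0]],[[-0.5,0,-113],[0,0,0]],[[-0.5,0,-113],[0,0,0]],[[-0.5,0,-113],[0,0,0]]]'

```text
t: 18.13
ee_pos: [0.5768, -0.0352, 0.0279]
ee_rot: [[-0.039, 0.999, 0.003], [0.999, 0.039, -0.0], [-0.0, 0.003, -1.0]]
contact_force: [1.0, -0.5, -0.0]
opening: 0.0547
grasp_force: 0.0
```

>>> play_rows --series '[[[0,0,0],[0,0,0]],[[0,0,0],[0,0,0]],[[0,0,0],[0,0,0]],[[0,0,0],[0,0,0]],[[0,0,0],[0,0,0]],[[0,0,0],[0,0,0]],[[0,0,0],[0,0,0]],[[0,0,0],[0,0,0]]]' --grip -0.6

```text
t: 18.8
ee_pos: [0.5757, -0.0352, 0.0267]
ee_rot: [[-0.039, 0.999, 0.0], [0.999, 0.039, -0.0], [-0.0, 0.0, -1.0]]
contact_force: [-1.0, -0.3, 5.2]
opening: 0.0296
grasp_force: 30.0
```

>>> play_rows --series '[[[0,0,10],[0,0,0]],[[0,0,30],[0,0,0]],[[0,0,60],[0,0,0]],[[0,5,75],[0,0,0]],[[-3,35,75],[0,0,0]],[[-6,70,75],[0,0,0]],[[-9,105,75],[0,0,0]],[[-12,140,75],[0,0,0]],[[-16,175,75],[0,0,0]],[[-20,210,75],[0,0,0]],[[-24,245,75],[0,0,0]],[[-27,280,70],[0,0,0]],[[-29,300,55],[0,0,0]],[[-31,311,35],[0,0,0]],[[-31,313,20],[0,0,0]],[[-31,313,15],[0,0,0]],[[-31,313,15],[0,0,0]],[[-31,313,15],[0,0,0]]]'

```text
t: 20.3
ee_pos: [0.5451, 0.276, 0.0415]
ee_rot: [[-0.037, 0.999, -0.0], [0.999, 0.037, -0.001], [-0.001, -0.0, -1.0]]
contact_force: [-0.0, -0.5, 0.0]
opening: 0.0296
grasp_force: 30.0
```

```bash
python3 - <<'E'
from h import *
c=cap("wrist"); s=robot.sense(); print(s["t"],s["ee_pos"],s["opening"],s["grasp_force"],s["contact_force"])
cv2.imwrite("pics/w8.png",cv2.resize(c["frame"][80:330,140:520,::-1],None,fx=2,fy=2))
E
```

```text
20.35 [0.54547927 0.27635098 0.04196866] 0.029845031351227156 29.999931156635284 [ 0.08791624 -0.2901637   0.34999327]
```

View pics/w8.png

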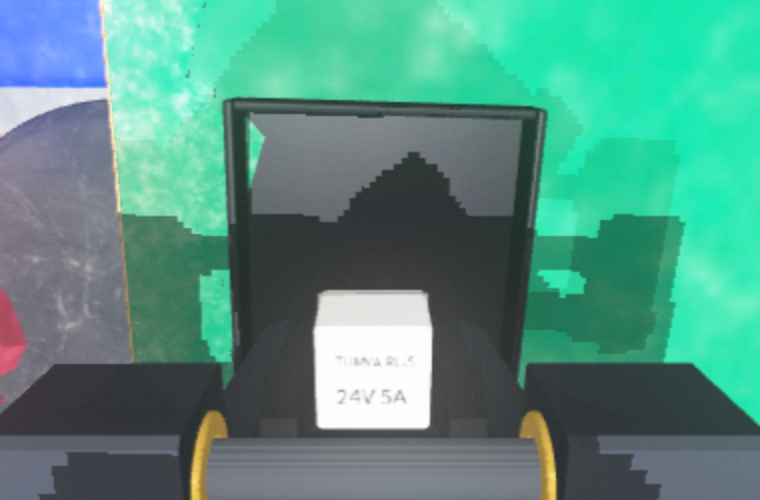

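The wrist crop shows the module at (373,360), held level and centred between the tray walls at x≈240 and 530. I lower it.

>>> play_rows --series '[[[0,0,-8],[0,0,0]],[[0,0,-15],[0,0,0]],[[0,0,-20],[0,0,0]],[[0,0,-23],[0,0,0]],[[0,0,-25],[0,0,0]],[[0,0,-26],[0,0,0]],[[0,0,-27],[0,0,0]],[[0,0,-27],[0,0,0]],[[0,0,-27],[0,0,0]]]'

```text
t: 21.1
ee_pos: [0.5445, 0.278, 0.0144]
ee_rot: [[-0.039, 0.999, 0.0], [0.999, 0.039, 0.0], [0.0, 0.0, -1.0]]
contact_force: [-0.1, -0.6, -1.0]
opening: 0.0299
grasp_force: 30.0
```

>>> play_rows --series '[[[0,0,-0.5],[0,0,0]],[[0,0,-0.5],[0,0,0]],[[0,0,-0.5],[0,0,0]]]'

```text
t: 21.35
ee_pos: [0.5445, 0.2778, 0.0139]
ee_rot: [[-0.039, 0.999, 0.0], [0.999, 0.039, 0.0], [0.0, 0.0, -1.0]]
contact_force: [-0.4, 0.3, 0.3]
opening: 0.0298
grasp_force: 30.0
```

>>> play_rows --series '[[[0,0,-0.5],[0,0,0]],[[0,0,-0.5],[0,0,0]],[[0,0,-1],[0,0,0]],[[0,0,-1],[0,0,0]],[[0,0,-1],[0,0,0]]]'

```text
t: 21.77
ee_pos: [0.5445, 0.2779, 0.0137]
ee_rot: [[-0.039, 0.999, 0.0], [0.999, 0.039, -0.0], [-0.0, 0.0, -1.0]]
contact_force: [-2.4, -2.2, 7.8]
opening: 0.0296
grasp_force: 30.0
```

On the floor. I open to about 38 mm, inside the tray walls, then lift.

>>> play_rows --series '[[[0,0,0.8],[0,0,0]],[[0,0,0.8],[0,0,0]],[[0,0,0.8],[0,0,0]],[[0,0,0.8],[0,0,0]],[[0,0,0.8],[0,0,0]],[[0,0,0.8],[0,0,0]],[[0,0,10],[0,0,0]],[[0,0,25],[0,0,0]],[[0,0,50],[0,0,0]],[[0,0,85],[0,0,0]],[[0,0,120],[0,0,0]],[[0,-30,150],[0,0,0]],[[0,-60,160],[0,0,0]],[[0,-60,160],[0,0,0]],[[0,-60,160],[0,0,0]]]' --grip -0.12

```text
t: 23.02
ee_pos: [0.5457, 0.2158, 0.175]
ee_rot: [[-0.035, 0.999, 0.003], [0.999, 0.035, -0.0], [-0.0, 0.003, -1.0]]
contact_force: [-0.1, 0.5, 0.1]
opening: 0.0391
grasp_force: 0.0
```

```bash
python3 - <<'E'
from h import *
t=cap("top"); s=robot.sense(); print(s["t"],s["ee_pos"],s["opening"],s["grasp_force"])
c=cap("wrist"); W=pts(c); z=W[...,2]; x=W[...,0]; y=W[...,1]
m=(c["frame"].min(2)>130)&(x>.5)&(x<.59)&(y>.21)&(y<.34)&(z<.06); print(np.median(z[m]),cv2.minAreaRect((W[m&(z>.024)][:,:2]*1000).astype(np.float32)))
f=t["frame"][130:205,180:440,::-1]; a=cv2.resize(f,None,fx=3,fy=3,interpolation=cv2.INTER_CUBIC)
b=cv2.resize(c["frame"][...,::-1],(480,300)); o=np.zeros((530,780,3),np.uint8); o[:225]=a; o[225:525,:480]=b
cv2.imwrite("pics/end.png",o)
E
```

```text
23.0667 [0.54480747 0.2175081  0.17415901] 0.03910501393697928 0.0
0.002688148131378354 ((543.2788696289062, 277.0), (28.73749542236328, 29.392520904541016), 3.1268672943115234)
```

View pics/end.png

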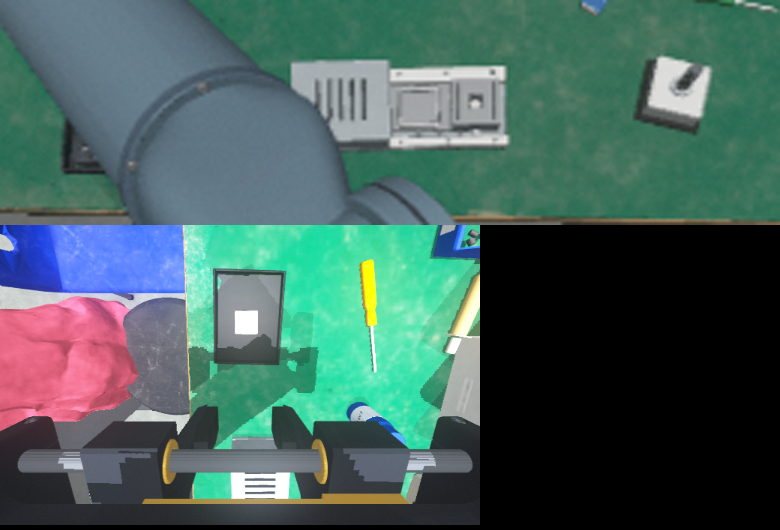

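The final picture shows the slide out with its pocket empty at (422,105), the pin standing in its stand at (685,78), and the module flat in the tray at (246,322). The arm is clear of everything.

```bash
python3 -c "
from bench import robot
print(robot.close_job())"
```

```text
the job is handed in; nothing more can be done
None
```

The job is handed in with no verdict returned: at the last check the slide was out about 66 mm, the pin was upright in its stand, and the module lay flat in the tray with the gripper clear, at 23 s of the 72 s allowed.

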